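# Clear the fallen bottle from the inspection turntable

### The job

One of the bottles on the packing bench's free-spinning turntable has fallen over. Lift it off, lay it down in the level steel tipping tray and let go of it there, push the tray's lever all the way over to its stop so that the bottle slides into the blue crate below its lip, then bring the tray fully back to level. Keep the other bottles standing on the turntable (it may turn), and leave the cartons and the tape dispenser where they are.

Things in the scene. Friction and masses are not known exactly. Their poses are not given: they have to be found in the camera images.
- fallen: Fallen bottle: flat rectangular white plastic bottle with grey screw cap, lying on its broad side on the turntable: 86 mm long, 50 wide, 34 high as it lies, about 0.16 kg. Origin: middle of its underside as it lies; x along its length towards the cap, y across its width, z up. The 50 mm wide part spans x = -43 to +23 mm, the round cap (29 mm diameter) x = +27 to +43 mm.
- fallen_center (a point): Middle of the fallen bottle, 17 mm above its underside.
- bottle_a: A standing bottle of the same kind on the turntable: 34 x 50 mm, 86 mm tall with its cap. Origin: middle of its foot; z up.
- bottle_b: The other standing bottle on the turntable, the same.
- turntable: Passive turntable, aluminium platter of 310 mm diameter that spins freely about its vertical axis; its top is 36 mm above the bench. Origin: on the axis, at bench level; fixed to the bench. It carries the three bottles, each about 95 mm from the axis.
- stand: Grey stand of the tipping tray, fixed to the bench. Origin: at bench level, directly below the tray's hinge axis; x along the hinge axis towards the lever, y away from the crate, z up. The hinge axis is 150 mm above the bench. Two posts at x = -95 and +95 mm carry the hinge, their tops 164 mm above the bench.
- tray (a joint): Tilt of the steel tipping tray, rad: 0 = level (stop), 0.8 = fully tipped towards the crate (stop). Stiff hinge: it stays where it is left; about 3 N at the lever moves it.
- tray_floor (a point): Middle of the tray's inner floor, moving with the tray; axes as the stand's when level. When level it is 158 mm above the bench, at stand y = +28 mm. Floor: polished steel, 150 mm along x inside, along y from -83 mm (the open lip, over the crate) to +83 mm (back wall); three walls rise 22 mm above it.
- lever_bar (a point): Point on the handle of the tray's lever: level black round bar, 14 mm diameter, along stand x from 42 mm before this point to 35 mm beyond, on a 12 mm upright rod at stand x = 113 mm. Moves with the tray; level, it is at stand x = 155, y = 0, 260 mm above the bench (110 above the hinge axis). Pushing it to stand -y (towards the crate) tips the tray, to +y levels it.
- crate: Blue open plastic crate, 300 (x) x 220 (y) x 95 mm high, walls and floor 5 mm, fixed to the bench beyond the tray's lip. Origin: middle of its underside.
- carton: Cardboard carton, 150 x 90 x 60 mm, a bystander. Origin: middle of its underside.
- flat_carton: Flat cardboard carton, 170 x 70 x 25 mm, a bystander. Origin: middle of its underside.
- tape: Black tape dispenser, 60 x 160 x 84 mm, a bystander. Origin: middle of its underside.
There are look-alikes about, which are no part of the job. What is shaped like the bottle_b but orange is not meant.

How it is judged:
By the outcome, as a careful person would: the job done as asked, in the order asked, and still so for the second after the job is handed in, with the robot touching nothing.
It also fails if it takes over 61 s, if anything falls off the work surface, if the arm or the gripper's body presses on something with over 40 N, if the wrist force passes 120 N, or if a joint passes its speed limit or range.

### The arm

A 7-joint arm with a two-finger parallel gripper is mounted at the origin on the work surface. World frame = base frame: x ahead of the robot, y to its left, z up, the work surface at z = 0. Lengths are in m, angles in rad, forces in N, time in s.
With the tool pointing down it reaches from about 0.4 to 0.875 m from the base axis. Payload 19.3 kg.
Tool frame: the origin (TCP) lies on the centre line of the jaws, within the pads' length; the fingertips stand 14 mm ahead of it and the grasp point (between the pads) lies 5 mm behind it; z points along the fingers, y is the line along which they close (so a half turn about z gives the same grasp; the last joint's range is limited). The gripper opens to 85 mm and grips with 20 to 120 N. Pads are 22 mm wide; open, the fingers measure 114 mm over their backs; the gripper's body (76 mm by 85 mm) begins 54 mm behind the grasp point. The pads swing forward as they close: fully open they stand 13 mm farther back than shut.
Start: joints at [-0.07, 0.521, -0.036, 1.599, 0.021, 1.021, -0.113], TCP at [0.625, -0, 0.22] pointing down, gripper open.
Joint ranges: [-2.91, 2.91], [-0.3, 2.13], [-1.5, 1.42], [0.17, 2.43], [-1.26, 4.41], [0.16, 1.93], [-2.52, 2.52]. Speed limits (rad/s): [1.89, 1.89, 2.39, 2.39, 3.01, 3.01, 3.01].

### API

Orientations are given as [roll, pitch, yaw] about the fixed x, y, z axes, in that order (R = Rz(yaw) Ry(pitch) Rx(roll)).
In Python, from workcell import bot, grab_frame, regions_of gives the robot as it stands. The module is installed in compiled form; this text tells all that it offers.
- The arm moves only by the tool play_rows, never from a script. Its argument "plan" is a list of rows, each a list of 3 entries, a list of its own where there are three numbers: the shift along the tool's x, y, z in units of 2.5 cm (1.0 is 2.5 cm), then the turn, a rotation vector about the tool's x, y, z in units of 0.15 rad (1.0 is 0.15 rad), then the closure, from -1 (fully open) to 1 (shut). In form: [[[tx, ty, tz], [rx, ry, rz], jaw], ...]. A call has 1 to 20 rows; each row shifts and turns the commanded pose from where the row before left it, along the tool's axes as they then stand; what a row does not reach is not made up. A row lasts 1/8 s, in which the tool goes at most 62.5 mm and 10.7 degrees, less where a joint would pass 70% of its speed; a pose out of reach is approached as far as the arm can. A call with a number of a shift or a turn outside -1 to 1 is refused whole. A call with a gripper value outside its range is refused whole. The fingers move at their own pace and stop on an object; "newtons" is the grip in N (left out, the last holds). Time passes only in rows, so rows that do not move let the fingers close. It gives the time, the measured TCP pose, the force, the opening and the grip force at its end, in the units of the state.
- bot.observe(): the state, without advancing time (a new reading comes with each control period).
- grab_frame(name): name is "scene" or "side" or "wrist"; returns a dict with "pixels" (420x560x3 uint8, red, green, blue), "depth" (420x560 float32, m along the optical axis (not along the pixel's ray), 0 where there is no reading), "camera_matrix" (3x3 intrinsics, pixels), "distortion" ([k1, k2, p1, p2, k3] as OpenCV has them; the pictures are not rectified), "R" (3x3) and "t" (3): a world point X has camera coordinates R X + t. Camera axes: x right, y down, z forward; pixel columns grow to the right and rows downward; lengths in m; the calibration is good to about 2 mm. A picture is of the moment at which its call begins.
- bot.job_done(): hands the job in; it is judged then, once.
Trained networks look in the newest picture that a camera, given by its name, has taken for a name from the list of things; names that differ only in an ending like _2 or _b are one class to them, and where a whole thing is asked for, a point or a joint stands for the part that bears it (a point fixed in the world has none). Each returns a list of dicts, best first, with "p" (0 to 1); they miss things now and then, are a little off and sometimes report something else, mostly with a low value. They report only what shows in the picture. A call takes as long as a camera call. They do not tell look-alikes from the thing itself.
- regions_of(thing, camera): "mask" (420x560 bool, what is visible of it) and "box" ([left, top, right, bottom] in pixels, round what is visible of it).
The state is a dict: "clock": time; "qpos": joint angles; "qd": joint speeds; "joint_efforts": joint torques, N m; "position": TCP position; "tool_rot": TCP orientation; "force": force on the tool from outside, world axes, zero at the start; "moment": the same for the moment, N m; "grip_width": finger opening in m; "finger_force": force on a finger pad.
Only numpy, scipy, OpenCV 4.12 (cv2) and the standard library are available. Lean on these libraries where they do the work, as an engineer would, in place of code of your own. Each camera call takes 0.05 s, during which the arm holds its last target. There are 200 camera calls.

## Working session

There is one attempt and no reset: what is moved stays moved. The work goes in short steps, Python scripts to look and compute and a tool call to move; the robot and the scene stay as the last step left them, time stands still between calls to the robot, and variables do not carry over. Pictures are saved under pics/ and viewed, at most 10 in all, crops included, and the job is handed in when it is done.

Besides the shell and the picture viewer there is one more tool, called after ">>>" as name(argument=value, ...) on one line, values as JSON. play_rows: Moves the arm, as the interface text tells. Its arguments: {"type":"object","properties":{"plan":{"type":"array"},"newtons":{"type":"number"}},"required":["plan"]}

```bash
mkdir -p pics; cat > h.py <<'E'
import numpy as np, cv2
from workcell import bot, grab_frame, regions_of
def pts(f,mask=None):
    """world points (N,3) and pixels of valid depth in mask"""
    d=f["depth"]; m=d>0
    if mask is not None: m&=mask
    v,u=np.nonzero(m)
    n=cv2.undistortPoints(np.stack([u,v],1).astype(np.float64)[:,None],f["camera_matrix"],np.array(f["distortion"]))[:,0]
    z=d[v,u]; c=np.c_[n*z[:,None],z]
    return (c-np.array(f["t"]))@np.array(f["R"]), np.c_[u,v]
def proj(f,X):
    rv=cv2.Rodrigues(np.array(f["R"]))[0]
    return cv2.projectPoints(np.array(X,float).reshape(-1,1,3),rv,np.array(f["t"]),f["camera_matrix"],np.array(f["distortion"]))[0][:,0]
def save(n,im): cv2.imwrite("pics/"+n,im[...,::-1])
E
python3 - <<'E'
from h import *
fs={c:grab_frame(c) for c in("scene","side","wrist")}
save("a.png",np.vstack([np.hstack([cv2.resize(fs[c]["pixels"],(400,300)) for c in("scene","side")]),np.hstack([cv2.resize(fs["wrist"]["pixels"],(400,300)),np.zeros((300,400,3),np.uint8)])]))
np.set_printoptions(precision=3,suppress=True)
for c in fs:
  for t in("fallen","bottle_a","turntable","stand","tray","lever_bar","crate","carton","flat_carton","tape"):
    for r in regions_of(t,c)[:5]:
      p,_=pts(fs[c],r["mask"])
      if r["p"]>.3 and len(p): print(c,t,round(r["p"],2),np.array(r["box"]).astype(int),np.median(p,0),np.percentile(p,2,0),np.percentile(p,98,0))
print(bot.observe())
E
```

```text
scene fallen 0.64 [341 190 378 210] [0.652 0.195 0.067] [0.593 0.185 0.042] [0.674 0.233 0.073]
scene bottle_a 0.88 [287 175 306 205] [0.487 0.115 0.088] [0.461 0.109 0.043] [0.508 0.139 0.125]
scene turntable 0.94 [271 155 379 237] [0.55  0.148 0.036] [0.39  0.057 0.027] [0.676 0.319 0.04 ]
scene stand 0.68 [164 189 293 284] [ 0.456 -0.161  0.158] [ 0.356 -0.238  0.006] [ 0.601 -0.066  0.265]
scene stand 0.45 [342 188 375 211] [0.652 0.195 0.067] [0.593 0.185 0.041] [0.674 0.234 0.073]
scene tray 0.65 [168 191 292 270] [ 0.443 -0.166  0.158] [ 0.359 -0.238  0.155] [ 0.607 -0.069  0.266]
scene tray 0.42 [285 173 308 203] [0.488 0.115 0.085] [0.459 0.109 0.037] [0.509 0.142 0.125]
scene crate 0.71 [ 95 241 269 392] [ 0.45  -0.308  0.008] [ 0.305 -0.431  0.002] [ 0.611 -0.197  0.096]
scene crate 0.69 [340 187 378 214] [0.654 0.194 0.067] [0.622 0.185 0.035] [0.674 0.234 0.073]
scene crate 0.6 [168 188 292 271] [ 0.442 -0.166  0.158] [ 0.359 -0.238  0.155] [ 0.601 -0.07   0.266]
scene crate 0.32 [288 173 306 204] [0.487 0.115 0.088] [0.46  0.11  0.044] [0.508 0.138 0.124]
scene carton 0
[... 2583 characters left out ...]
836 0.168 0.062]
wrist flat_carton 0.65 [314 183 479 251] [ 0.738 -0.028  0.025] [ 0.657 -0.064  0.008] [0.821 0.003 0.027]
wrist tape 0.55 [356 305 402 380] [ 0.729 -0.169  0.021] [ 0.714 -0.231  0.005] [ 0.747 -0.144  0.066]
{'clock': 1.65, 'qpos': array([-0.07 ,  0.521, -0.036,  1.599,  0.021,  1.021, -0.113]), 'qd': array([ 0.001, -0.001, -0.002,  0.001, -0.001,  0.   , -0.   ]), 'joint_efforts': array([ -0.001, -92.684,   1.978, -37.025,   0.018,   0.002,   0.   ]), 'position': array([ 0.625, -0.   ,  0.22 ]), 'tool_rot': array([3.142, 0.   , 1.571]), 'force': array([0.043, 0.441, 0.765]), 'moment': array([ 0.044, -0.01 ,  0.017]), 'finger_force': 0.0, 'grip_width': 0.08575209201186786}
```

View pics/a.png

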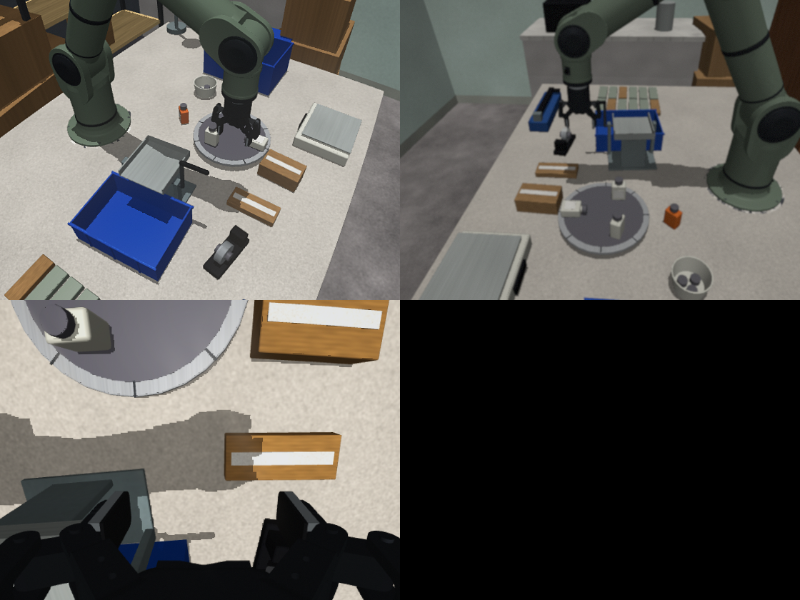

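The montage shows the fallen white bottle at the platter's right edge (scene px about (360,200), side px (242,293)). White bottles stand at scene (296,190) and side (302,315). The candidates are the fallen bottle, the two standing white bottles, and the orange look-alike at side (382,303), which is off the turntable. I choose the one lying on the platter.

```bash
python3 - <<'E'
from h import *
np.set_printoptions(precision=4,suppress=True)
fs={c:grab_frame(c) for c in("scene","side","wrist")}
cl={c:pts(fs[c])[0] for c in fs}
def sel(P,lo,hi): return P[np.all((P>lo)&(P<hi),1)]
for c in("scene","side"):
    P=sel(cl[c],[.57,.16,.060],[.69,.27,.08])
    r=cv2.minAreaRect((P[:,:2]*1000).astype(np.float32)); print(c,"fallen top",len(P),np.median(P[:,2]),r)
    P=sel(cl[c],[.35,-.25,.152],[.53,-.04,.163])
    print(c,"tray floor",len(P),np.median(P[:,2]),cv2.minAreaRect((P[:,:2]*1000).astype(np.float32)))
    P=sel(cl[c],[.45,-.26,.20],[.70,-.04,.30])
    print(c,"lever",len(P),P.min(0),P.max(0)); Q=sel(P,[.3,-1,.255],[.9,1,.28]); print(Q.min(0),Q.max(0),np.median(Q,0), np.polyfit(Q[:,0],Q[:,1],1) if len(Q)>5 else "")
    P=sel(cl[c],[.28,-.46,.088],[.65,-.15,.1]); print(c,"crate rim",cv2.minAreaRect((P[:,:2]*1000).astype(np.float32)))
    for b,lo,hi in(("A",[.44,.1,.045],[.53,.17,.13]),("B",[.44,.25,.045],[.53,.35,.13])):
        P=sel(cl[c],lo,hi); 
        if len(P): print(c,b,len(P),P.min(0),P.max(0))
w=[]
P=sel(np.vstack([cl[c] for c in cl]),[.37,.04,.030],[.72,.4,.0385])
c2,r2=cv2.minEnclosingCircle((P[:,:2]*1000).astype(np.float32)); print("table",c2,r2)
a=cv2.resize(fs["scene"]["pixels"][160:240,270:390],(720,480),interpolation=2)[:, :]
b=cv2.resize(fs["side"]["pixels"][245:345,210:330],(576,480),interpolation=2)
save("b.png",np.hstack([cv2.resize(a,(400,300)),cv2.resize(b,(400,333))[:300]]))
E
```

```text
scene fallen top 263 0.06851932667246705 ((631.398193359375, 209.97898864746094), (86.12501525878906, 52.74120330810547), 2.1053311824798584)
scene tray floor 3830 0.1577574284363782 ((436.74420166015625, -155.23214721679688), (180.39308166503906, 170.67330932617188), 5.265074729919434)
scene lever 411 [ 0.5448 -0.1808  0.2001] [ 0.636  -0.1616  0.2697]
[ 0.5448 -0.1808  0.2554] [ 0.636  -0.1616  0.2697] [ 0.5938 -0.1729  0.265 ] [ 0.0948 -0.2288]
scene crate rim ((455.0466613769531, -300.35357666015625), (309.8826904296875, 253.67909240722656), 5.4614949226379395)
scene A 468 [0.459  0.108  0.0451] [0.5089 0.1436 0.1253]
side fallen top 528 0.0694027284052347 ((631.3433837890625, 216.95309448242188), (85.61209869384766, 51.592586517333984), 3.1555593013763428)
side tray floor 1318 0.15768448489804776 ((437.5743408203125, -149.31056213378906), (180.2101287841797, 177.31651306152344), 6.455121994018555)
side lever 120 [ 0.5496 -0.1753  0.2008] [ 0.6064 -0.1573  0.2683]
[ 0.5496 -0.1753  0.2561] [ 0.6064 -0.1573  0.2683] [ 0.5639 -0.1645  0.2644] [ 0.0686 -0.2033]
side crate rim ((457.091064453125, -296.4334411621094), (306.7621154785156, 266.1501159667969), 5.746513843536377)
side A 548 [0.4587 0.118  0.0451] [0.5081 0.1538 0.1247]
side B 621 [0.46   0.275  0.0451] [0.5027 0.321  0.1249]
table (555.6693115234375, 195.51651000976562) 185.22320556640625
```

View pics/b.png

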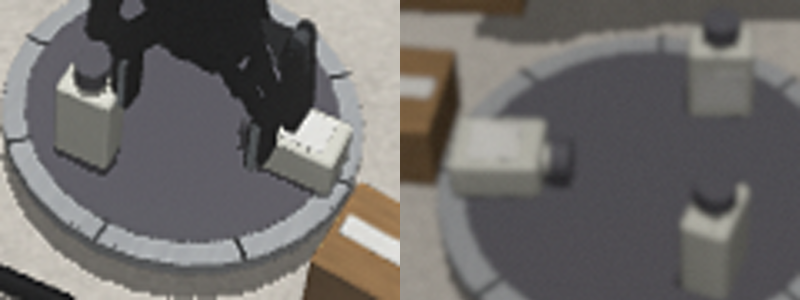

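The crop confirms it: the white bottle lies with its cap towards the platter's middle, while the two white ones stand. I'll move over it, turn the tool, and look closely.

>>> play_rows(plan=[[[0.9, -0.2, 0], [0, 0, 0], -1], [[0.9, -0.2, 0], [0, 0, 0], -1], [[0.9, -0.2, 0], [0, 0, 0], -1], [[0.9, -0.2, 0], [0, 0, 0], -1], [[1, -0.2, 0], [0, 0, 0], -1], [[1, -0.2, 0], [0, 0, 0], -1], [[1, -0.2, 0], [0, 0, 0], -1], [[1, -0.2, 0], [0, 0, 0], -1], [[0.8, -0.2, 0], [0, 0, 1], -1], [[0, 0, 0], [0, 0, 1], -1], [[0, 0, 0], [0, 0, 1], -1], [[0, 0, 0], [0, 0, 1], -1], [[0, 0, 0], [0, 0, 1], -1], [[0, 0, 0], [0, 0, 1], -1], [[0, 0, 0], [0, 0, 1], -1], [[0, 0, 0], [0, 0, 1], -1], [[0, 0, 0], [0, 0, 1], -1], [[0, 0, 0], [0, 0, 1], -1], [[0, 0, 0], [0, 0, 0.2], -1], [[0, 0, 0], [0, 0, 0], -1]])

```text
clock: 4.3
position: [0.58, 0.2101, 0.2196]
tool_rot: [3.142, 0.0, 0.043]
force: [-0.5, 0.2, 0.6]
grip_width: 0.0851
finger_force: 0.0
```

```bash
cat >> h.py <<'E'
def look(names,cam="wrist"):
    f=grab_frame(cam); o=bot.observe()
    print("t",o["clock"],"pos",o["position"].round(4),"rot",o["tool_rot"].round(3),"F",o["force"].round(1),"grip",round(o["grip_width"],4),o["finger_force"],"q7",o["qpos"].round(2))
    return f
def sel(P,lo,hi): return P[np.all((P>lo)&(P<hi),1)]
def rect(P): return cv2.minAreaRect((P[:,:2]*1000).astype(np.float32))
E
python3 - <<'E'
from h import *
np.set_printoptions(precision=4,suppress=True)
f=look(0); side=grab_frame("side"); sc=grab_frame("scene")
for n,g in(("wrist",f),("side",side),("scene",sc)):
    P,_=pts(g); B=sel(P,[.56,.16,.045],[.70,.28,.08]); T=sel(B,[0,0,.063],[1,1,.08])
    W=sel(P,[.56,.16,.063],[.70,.28,.08])
    print(n,len(T),np.median(T[:,2]) if len(T) else 0,rect(B) if len(B) else 0,rect(T) if len(T) else 0)
P=pts(sc)[0]
L=sel(P,[.50,-.26,.254],[.70,-.04,.29]); print("lever",len(L),L.min(0),L.max(0),np.polyfit(L[:,0],L[:,1],1))
Fz=sel(P,[.30,-.30,.1545],[.56,-.02,.161]); print("floor",rect(Fz))
for r in regions_of("fallen","wrist")[:3]: print(r["p"],r["box"])
save("c.png",f["pixels"])
E
```

```text
t 4.35 pos [0.58   0.21   0.2196] rot [-3.142  0.     0.044] F [ 0.7 -0.8  0.7] grip 0.0854 0.0 q7 [-0.65  0.53  0.3   1.64 -0.18  1.01 -1.81]
wrist 4855 0.07008627670763723 ((648.9852905273438, 211.03314208984375), (67.14424896240234, 129.81982421875), 70.2000961303711) ((628.0910034179688, 214.48297119140625), (86.65270233154297, 50.20934295654297), 1.8590970039367676)
side 500 0.06941054252604753 ((649.7422485351562, 213.4127197265625), (67.79950714111328, 126.51174926757812), 69.16341400146484) ((631.7891235351562, 217.53988647460938), (86.00230407714844, 50.603851318359375), 3.4788131713867188)
scene 369 0.06913284351867162 ((649.3292846679688, 209.1487579345703), (67.58483123779297, 121.51416778564453), 75.31300354003906) ((631.4471435546875, 210.01174926757812), (86.1274642944336, 53.075462341308594), 3.454667568206787)
lever 316 [ 0.5461 -0.1808  0.2541] [ 0.6352 -0.161   0.2693] [ 0.1004 -0.2323]
floor ((446.59747314453125, -154.74679565429688), (218.51251220703125, 169.78488159179688), 5.236336708068848)
```

View pics/c.png

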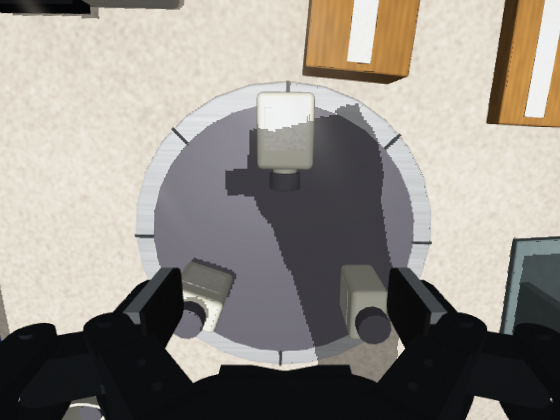

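The wrist picture shows the bottle's body at (286,130) and its cap at (285,180), in line with the tool. Its centre is about (0.630, 0.214) and its top is at 0.070. Now the reach and grasp.

>>> play_rows(plan=[[[0.8, 0, 0.5], [0, 0, 0], -1], [[0.8, 0, 0.5], [0, 0, 0], -1], [[0.8, -0.05, 0.6], [0, 0, 0], -1], [[0, 0, 0.8], [0, 0, 0], -1], [[0, 0, 0.8], [0, 0, 0], -1], [[0, 0, 0.8], [0, 0, 0], -1], [[0, 0, 0.8], [0, 0, 0], -1], [[0, 0, 0.7], [0, 0, 0], -1], [[0, 0, 0.6], [0, 0, 0], -1], [[0, 0, 0.4], [0, 0, 0], -1], [[0, 0, 0], [0, 0, 0], -1], [[0, 0, 0], [0, 0, 0], 0], [[0, 0, 0], [0, 0, 0], 1], [[0, 0, 0], [0, 0, 0], 1], [[0, 0, 0], [0, 0, 0], 1], [[0, 0, 0], [0, 0, 0], 1], [[0, 0, 0], [0, 0, 0], 1], [[0, 0, 0], [0, 0, 0], 1]], newtons=40)

```text
clock: 6.75
position: [0.641, 0.2139, 0.0584]
tool_rot: [-3.141, -0.003, 0.041]
force: [1.7, 0.5, 10.8]
grip_width: 0.0004
finger_force: 5.2
```

```bash
python3 - <<'E'
from h import *
f=look(0); fs=[f["pixels"],grab_frame("side")["pixels"][245:345,210:330],grab_frame("scene")["pixels"][150:250,260:390]]
save("d.png",np.hstack([cv2.resize(x,(260,220),interpolation=2) for x in fs]))
E
```

```text
t 6.8 pos [0.6411 0.2139 0.0584] rot [-3.141e+00 -3.000e-03  4.100e-02] F [ 0.5 -0.7  9.8] grip 0.0 5.172727805329487 q7 [-0.56  0.8   0.24  1.58 -0.25  0.79 -1.74]
```

View pics/d.png

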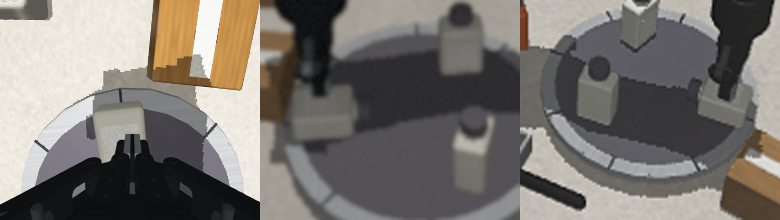

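```bash
python3 - <<'E'
from h import *
np.set_printoptions(precision=3,suppress=True)
ims=[]
for c,(v0,v1,u0,u1) in(("wrist",(120,360,150,450)),("side",(270,320,210,270)),("scene",(165,225,325,395))):
    f=grab_frame(c); P,_=pts(f); B=sel(P,[.55,.15,.045],[.70,.29,.12])
    for r in regions_of("fallen",c)[:2]:
        p,_=pts(f,r["mask"]); print(c,round(r["p"],2),np.percentile(p,[2,50,98],axis=0)," top rect",rect(p[p[:,2]>.06]))
    ims.append(cv2.resize(f["pixels"][v0:v1,u0:u1],(266,230),interpolation=2))
save("e.png",np.hstack(ims))
E
```

```text
wrist 0.92 [[0.595 0.206 0.045]
 [0.657 0.233 0.07 ]
 [0.672 0.252 0.072]]  top rect ((626.9533081054688, 225.4371337890625), (87.2658462524414, 50.27372741699219), 8.063100814819336)
side 0.67 [[0.59  0.206 0.04 ]
 [0.63  0.241 0.067]
 [0.67  0.256 0.073]]  top rect ((630.52734375, 227.65406799316406), (85.25440216064453, 51.517513275146484), 7.80271577835083)
side 0.49 [[ 0.749 -0.064 -0.001]
 [ 0.795 -0.007  0.024]
 [ 0.827  0.008  0.029]]  top rect ((678.86962890625, 243.13412475585938), (8.223541259765625, 19.12316131591797), 11.348368644714355)
scene 0.89 [[0.591 0.195 0.039]
 [0.641 0.205 0.065]
 [0.674 0.246 0.072]]  top rect ((630.8233642578125, 219.6222381591797), (86.67937469482422, 51.31647491455078), 9.82410717010498)
```

View pics/e.png

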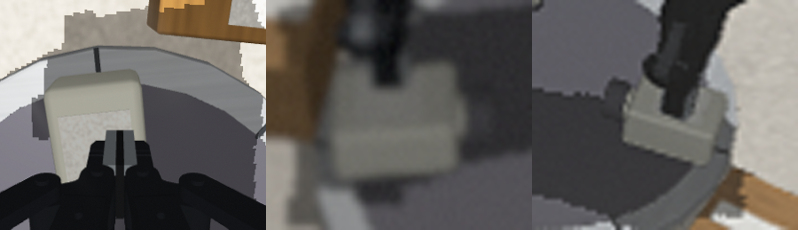

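```bash
python3 - <<'E'
from h import *
np.set_printoptions(precision=3,suppress=True)
for c in("side","scene","wrist"):
    f=grab_frame(c); P,uv=pts(f); 
    dark=f["pixels"][uv[:,1],uv[:,0]].max(1)<45
    m=dark&np.all((P>[.61,.17,.045])&(P<[.67,.26,.14]),1)
    Q=P[m]; print(c,len(Q))
    for lo in np.arange(.05,.13,.01):
        k=(Q[:,2]>lo)&(Q[:,2]<=lo+.01)
        if k.sum(): print(round(lo,3),k.sum(),Q[k].min(0),Q[k].max(0))
    print("proj",proj(f,[[.641,.214,.044],[.641,.214,.07],[.641,.214,.1]]))
E
```

```text
side 83
0.08 10 [0.636 0.226 0.083] [0.645 0.231 0.089]
0.09 14 [0.632 0.219 0.091] [0.647 0.232 0.099]
0.1 5 [0.632 0.213 0.101] [0.646 0.232 0.109]
0.11 8 [0.629 0.21  0.112] [0.633 0.25  0.12 ]
0.12 15 [0.628 0.226 0.121] [0.636 0.25  0.129]
proj [[239.318 294.287]
 [238.488 286.758]
 [237.498 277.781]]
scene 78
0.07 2 [0.638 0.201 0.073] [0.648 0.206 0.079]
0.08 14 [0.637 0.198 0.08 ] [0.65  0.205 0.09 ]
0.09 15 [0.636 0.197 0.091] [0.649 0.202 0.1  ]
0.1 1 [0.649 0.198 0.101] [0.649 0.198 0.101]
0.11 6 [0.644 0.184 0.113] [0.655 0.211 0.12 ]
0.12 15 [0.636 0.178 0.12 ] [0.656 0.202 0.128]
proj [[360.809 200.064]
 [362.166 193.466]
 [363.777 185.598]]
wrist 16769
0.07 108 [0.646 0.204 0.074] [0.651 0.228 0.08 ]
0.08 375 [0.646 0.203 0.08 ] [0.651 0.229 0.09 ]
0.09 467 [0.646 0.203 0.09 ] [0.652 0.229 0.1  ]
0.1 693 [0.629 0.203 0.1  ] [0.653 0.229 0.11 ]
0.11 2327 [0.628 0.182 0.11 ] [0.655 0.249 0.12 ]
0.12 7074 [0.63  0.176 0.12 ] [0.655 0.257 0.13 ]
proj [[288.353 251.865]
 [288.821 272.585]
 [289.589 306.633]]
```

The tip measures 0.072 while the TCP reads 0.058, so the pads closed above the bottle and only nudged it. The tips do not stand where the text suggests. I'll rise clear and measure the tips against the TCP, shut and open.

>>> play_rows(plan=[[[0, 0, -0.8], [0, 0, 0], 1], [[0, 0, -0.8], [0, 0, 0], 1], [[0, 0, -0.8], [0, 0, 0], 1], [[0, 0, 0], [0, 0, 0], 1]])

```text
clock: 7.85
position: [0.6408, 0.214, 0.1196]
tool_rot: [-3.14, -0.003, 0.041]
force: [-0.7, 0.5, -0.2]
grip_width: 0.0002
finger_force: 0.0
```

```bash
cat > tip.py <<'E'
from h import *
np.set_printoptions(precision=4,suppress=True)
f=look(0); o=bot.observe(); p=o["position"]
for c in("wrist","side","scene"):
    g=f if c=="wrist" else grab_frame(c); P,uv=pts(g)
    d=P-p; k=(abs(d[:,0])<.025)&(abs(d[:,1])<.075)&(P[:,2]>.077)&(P[:,2]<p[2]+.04)
    Q=P[k]; print(c,k.sum(),"lowest z",np.sort(Q[:,2])[:8], "1%% rel TCP",np.percentile(d[k][:,2],1) if k.any() else "")
    L=Q[Q[:,2]<Q[:,2].min()+.012]; print("   xy rel of low", (L-p).min(0),(L-p).max(0))
E
python3 tip.py
```

```text
t 7.9 pos [0.6402 0.2139 0.1183] rot [-3.141 -0.001  0.041] F [-0.  -0.6 -1.1] grip 0.0001 0.0 q7 [-0.58  0.73  0.27  1.55 -0.23  0.89 -1.76]
wrist 1419 lowest z [0.1349 0.135  0.1351 0.1353 0.1355 0.1356 0.1357 0.1358] 1%% rel TCP 0.017724712837854317
   xy rel of low [ 0.0051 -0.0113  0.0166] [0.0111 0.0159 0.0286]
side 81 lowest z [0.1288 0.129  0.1299 0.1309 0.1309 0.1309 0.1314 0.1321] 1%% rel TCP 0.010655072452531491
   xy rel of low [-0.0092  0.0067  0.0105] [0.0117 0.0163 0.0223]
scene 68 lowest z [0.1301 0.1301 0.1305 0.131  0.1319 0.1322 0.1327 0.1349] 1%% rel TCP 0.01185880012475911
   xy rel of low [-0.0093 -0.0138  0.0119] [0.0122 0.0082 0.0236]
```

>>> play_rows(plan=[[[0, 0, 0], [0, 0, 0], -1], [[0, 0, 0], [0, 0, 0], -1], [[0, 0, 0], [0, 0, 0], -1], [[0, 0, 0], [0, 0, 0], -1], [[0, 0, 0], [0, 0, 0], -1], [[0, 0, 0], [0, 0, 0], -1]])

```text
clock: 8.75
position: [0.6399, 0.2137, 0.1171]
tool_rot: [-3.142, 0.0, 0.041]
force: [0.2, 0.2, 1.4]
grip_width: 0.0856
finger_force: 0.0
```

```bash
python3 tip.py; python3 - <<'E'
from h import *
f=grab_frame("side"); 
r=regions_of("fallen","side")[:1]+[None]
for c in("wrist","side","scene"):
    f=grab_frame(c)
    for r in regions_of("fallen",c)[:1]:
        p,_=pts(f,r["mask"]); print(c,r["p"],rect(p[(p[:,2]>.06)&(p[:,2]<.08)]))
g=grab_frame("side")["pixels"][220:320,180:310]; save("f.png",cv2.resize(g,(520,400),interpolation=2))
E
```

```text
t 8.8 pos [0.6399 0.2137 0.1171] rot [-3.142 -0.     0.041] F [1.1 0.8 0.7] grip 0.0855 0.0 q7 [-0.58  0.73  0.27  1.55 -0.23  0.89 -1.76]
wrist 1822 lowest z [0.1414 0.1418 0.1419 0.142  0.142  0.1421 0.1421 0.1421] 1%% rel TCP 0.025418882925222444
   xy rel of low [-0.0139 -0.0543  0.0243] [0.0127 0.0579 0.0363]
side 54 lowest z [0.1411 0.1412 0.1421 0.1426 0.1427 0.1432 0.1435 0.1446] 1%% rel TCP 0.024054826896311023
   xy rel of low [-0.0106 -0.0431  0.024 ] [0.0103 0.0591 0.0358]
scene 49 lowest z [0.1421 0.1427 0.1434 0.1439 0.144  0.1446 0.145  0.1458] 1%% rel TCP 0.025283757837857794
   xy rel of low [-0.0099 -0.0576  0.025 ] [0.0138 0.0506 0.0369]
wrist 0.87 ((627.5516357421875, 225.4809112548828), (85.55001831054688, 50.20095443725586), 8.46444320678711)
side 0.76 ((631.4862060546875, 230.45144653320312), (83.20993041992188, 46.96705627441406), 6.737536430358887)
scene 0.73 ((478.7882080078125, -86.28642272949219), (2.363614797592163, 3.5428647994995117), 50.49122619628906)
```

View pics/f.png

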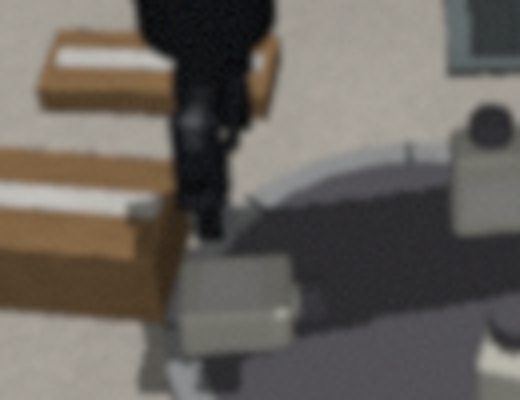

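Measured: the tips sit 24 mm above the reported TCP when open and 11 mm above when shut. So I must go about 30 mm lower, to TCP z ≈ 0.026. The bottle is now at (0.629, 0.225), yawed 8°.

>>> play_rows(plan=[[[0, -0.5, 0], [0, 0, -0.66], -1], [[0, 0, 0], [0, 0, 0], -1], [[0, 0, 0.6], [0, 0, 0], -1], [[0, 0, 0.6], [0, 0, 0], -1], [[0, 0, 0.6], [0, 0, 0], -1], [[0, 0, 0.6], [0, 0, 0], -1], [[0, 0, 0.6], [0, 0, 0], -1], [[0, 0, 0.4], [0, 0, 0], -1], [[0, 0, 0.24], [0, 0, 0], -1], [[0, 0, 0], [0, 0, 0], -1], [[0, 0, 0], [0, 0, 0], 0], [[0, 0, 0], [0, 0, 0], 1], [[0, 0, 0], [0, 0, 0], 1], [[0, 0, 0], [0, 0, 0], 1], [[0, 0, 0], [0, 0, 0], 1], [[0, 0, 0], [0, 0, 0], 1]], newtons=40)

```text
clock: 11.35
position: [0.6397, 0.2263, 0.0267]
tool_rot: [-3.141, -0.001, 0.14]
force: [-2.2, -0.3, 5.7]
grip_width: 0.0491
finger_force: 41.7
```

The bottle is gripped at 49 mm. I'll lift it, then check the hold and the tray pose.

>>> play_rows(plan=[[[0, 0, -0.4], [0, 0, 0], 1], [[0, 0, -0.8], [0, 0, 0], 1], [[0, 0, -1], [0, 0, 0], 1], [[0, 0, -1], [0, 0, 0], 1], [[0, 0, -1], [0, 0, 0], 1], [[0, 0, -1], [0, 0, 0], 1], [[0, 0, -1], [0, 0, 0], 1], [[0, 0, -1], [0, 0, 0], 1], [[0, 0, -0.8], [0, 0, 0], 1], [[0, 0, 0], [0, 0, 0], 1]])

```text
clock: 12.6
position: [0.6401, 0.2262, 0.2287]
tool_rot: [-3.141, -0.003, 0.14]
force: [-0.4, -0.4, -1.4]
grip_width: 0.0496
finger_force: 41.8
```

```bash
python3 - <<'E'
from h import *
np.set_printoptions(precision=4,suppress=True)
look(0)
for c in("scene","side"):
    f=grab_frame(c); P,uv=pts(f)
    W=sel(P,[.33,-.28,.170],[.58,-.03,.186]); print(c,"walls",len(W),np.median(W[:,2]),rect(W),W.min(0),W.max(0))
    F=sel(P,[.33,-.28,.155],[.545,-.03,.161]); print(c,"floor",len(F),np.median(F[:,2]),rect(F))
    L=sel(P,[.50,-.26,.254],[.70,-.04,.29]); print(c,"lever",len(L),L.min(0),L.max(0),np.median(L,0),rect(L))
    # held bottle
    for r in regions_of("fallen",c)[:1]:
        p,_=pts(f,r["mask"]); print(c,"bottle",round(r["p"],2),np.percentile(p,[3,50,97],axis=0))
E
```

```text
t 12.65 pos [0.6395 0.2262 0.2272] rot [-3.141 -0.001  0.14 ] F [-0.6 -0.1 -2.4] grip 0.0494 41.80694103240967 q7 [-0.6   0.62  0.28  1.45 -0.18  1.1  -1.72]
scene walls 708 0.1777764460204401 ((456.267578125, -151.8870849609375), (198.6381378173828, 173.38954162597656), 5.256025314331055) [ 0.35   -0.2471  0.17  ] [ 0.558  -0.0613  0.1853]
scene floor 3613 0.15770246935827487 ((437.4811706542969, -155.01205444335938), (206.90829467773438, 170.12315368652344), 5.446987152099609)
scene lever 319 [ 0.5458 -0.1812  0.254 ] [ 0.6358 -0.161   0.2697] [ 0.5925 -0.173   0.2652] ((590.754638671875, -171.1578369140625), (90.4144515991211, 14.35019302368164), 4.899478435516357)
scene bottle 0.79 [[0.5907 0.1971 0.2434]
 [0.6269 0.2081 0.2647]
 [0.672  0.2431 0.272 ]]
side walls 349 0.17736330368247769 ((458.08416748046875, -144.34542846679688), (198.9862060546875, 169.3840789794922), 4.505244255065918) [ 0.3527 -0.2348  0.17  ] [ 0.5598 -0.0569  0.1858]
side floor 1228 0.15768524539095838 ((440.12384033203125, -150.21202087402344), (200.17669677734375, 177.47801208496094), 4.588922500610352)
side lever 147 [ 0.5495 -0.1719  0.2543] [ 0.6355 -0.1523  0.2688] [ 0.5925 -0.1604  0.263 ] ((592.3478393554688, -161.14083862304688), (85.96637725830078, 13.90654468536377), 6.551204681396484)
side bottle 0.88 [[0.5884 0.2093 0.2393]
 [0.6186 0.2419 0.2634]
 [0.6687 0.2577 0.2702]]
```

The bottle is held level, with its underside at 0.237. The tray floor centre averages (0.444, −0.151) at z 0.158, with stand yaw about 0.09. I'll carry it over.

>>> play_rows(plan=[[[-0.4, 0.6, 0], [0, 0, 0], 1], [[-0.67, 0.99, 0], [0, 0, 0], 1], [[-0.67, 0.99, 0], [0, 0, 0], 1], [[-0.67, 0.99, 0], [0, 0, 0], 1], [[-0.67, 0.99, 0], [0, 0, 0], 1], [[-0.67, 0.99, 0], [0, 0, 0], 1], [[-0.67, 0.99, 0], [0, 0, 0], 1], [[-0.67, 0.99, 0], [0, 0, 0], 1], [[-0.67, 0.99, 0], [0, 0, 0], 1], [[-0.67, 0.99, 0], [0, 0, 0], 1], [[-0.67, 0.99, 0], [0, 0, 0], 1], [[-0.67, 0.99, 0], [0, 0, 0], 1], [[-0.67, 0.99, 0], [0, 0, 0], 1], [[-0.6, 0.9, 0], [0, 0, 0], 1], [[-0.4, 0.52, 0], [0, 0, 0.33], 1], [[0, 0, 0], [0, 0, 0], 1], [[0, 0, 0], [0, 0, 0], 1]])

```text
clock: 14.98
position: [0.4545, -0.15, 0.226]
tool_rot: [-3.141, 0.0, 0.091]
force: [-0.1, 0.5, -2.9]
grip_width: 0.0496
finger_force: 41.8
```

```bash
python3 - <<'E'
from h import *
np.set_printoptions(precision=4,suppress=True)
f=look(0)
for c in("wrist","scene","side"):
    g=f if c=="wrist" else grab_frame(c); P,uv=pts(g)
    F=sel(P,[.33,-.28,.150],[.545,-.03,.165]); print(c,"floor",len(F),np.median(F[:,2]),rect(F))
    L=sel(P,[.545,-.26,.254],[.70,-.04,.275]); print(c,"lever",len(L),L.min(0),L.max(0),rect(L)if len(L) else"")
    B=sel(P,[.36,-.24,.22],[.53,-.06,.275]); print(c,"bottle region z",np.percentile(B[:,2],[1,3]) if len(B) else "")
a=cv2.resize(f["pixels"],(400,300)); b=cv2.resize(grab_frame("scene")["pixels"][150:330,120:360],(400,300))
save("g.png",np.hstack([a,b]))
E
```

```text
t 15.025 pos [ 0.4545 -0.1499  0.226 ] rot [-3.141  0.     0.092] F [-0.7  1.  -1.1] grip 0.0493 41.81638956069946 q7 [-0.11  0.3   0.38  1.98 -0.14  0.89 -1.14]
wrist floor 26572 0.1583289260768437 ((450.9964599609375, -151.81202697753906), (183.9857940673828, 167.1666259765625), 5.469303607940674)
wrist lever 2175 [ 0.545  -0.1772  0.254 ] [ 0.5597 -0.1628  0.2689] ((552.2734375, -170.0945281982422), (14.657649993896484, 14.248409271240234), 1.2186261415481567)
wrist bottle region z [0.2441 0.2495]
scene floor 3441 0.15779519388985322 ((437.45733642578125, -154.84112548828125), (207.56280517578125, 171.31968688964844), 5.6169514656066895)
scene lever 317 [ 0.5454 -0.1815  0.2542] [ 0.6355 -0.161   0.2698] ((590.6636352539062, -171.30410766601562), (90.25090789794922, 13.811223983764648), 5.252049446105957)
scene bottle region z [0.2391 0.2412]
side floor 1435 0.15783996547487583 ((438.45263671875, -150.17800903320312), (208.74644470214844, 178.70130920410156), 5.505924701690674)
side lever 148 [ 0.5497 -0.1728  0.2541] [ 0.6354 -0.1522  0.2683] ((592.3487548828125, -161.44085693359375), (85.98640441894531, 13.687740325927734), 6.525041103363037)
side bottle region z [0.2381 0.2391]
```

View pics/g.png

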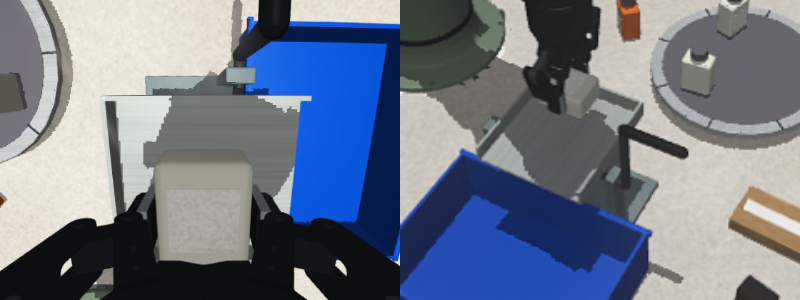

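The wrist view shows the bottle over the middle of the tray, with the fingers well inside its walls; the scene view agrees. Next: lower it, release it and rise.

>>> play_rows(plan=[[[0, 0, 0.6], [0, 0, 0], 1], [[0, 0, 0.6], [0, 0, 0], 1], [[0, 0, 0.6], [0, 0, 0], 1], [[0, 0, 0.5], [0, 0, 0], 1], [[0, 0, 0.4], [0, 0, 0], 1], [[0, 0, 0.3], [0, 0, 0], 1], [[0, 0, 0], [0, 0, 0], 1], [[0, 0, 0], [0, 0, 0], 1], [[0, 0, 0], [0, 0, 0], 0], [[0, 0, 0], [0, 0, 0], -1], [[0, 0, 0], [0, 0, 0], -1], [[0, 0, 0], [0, 0, 0], -1], [[0, 0, 0], [0, 0, 0], -1]])

```text
clock: 16.8
position: [0.4541, -0.1508, 0.1511]
tool_rot: [3.142, -0.0, 0.09]
force: [-0.1, -0.6, 0.0]
grip_width: 0.0855
finger_force: 0.0
```

>>> play_rows(plan=[[[0, 0, -0.4], [0, 0, 0], -1], [[0, 0, -0.8], [0, 0, 0], -1], [[0, 0, -1], [0, 0, 0], -1], [[0, 0, -1], [0, 0, 0], -1], [[0, 0, -1], [0, 0, 0], -1], [[0, 0, -1], [0, 0, 0], -1], [[0, 0, -0.8], [0, 0, 0], -1], [[0, 0, 0], [0, 0, 0], -1]])

```text
clock: 17.8
position: [0.4546, -0.151, 0.3027]
tool_rot: [3.141, -0.003, 0.09]
force: [0.4, 0.0, -0.4]
grip_width: 0.0855
finger_force: 0.0
```

```bash
python3 - <<'E'
from h import *
np.set_printoptions(precision=4,suppress=True)
f=look(0)
for c in("wrist","scene","side"):
    g=f if c=="wrist" else grab_frame(c); P,uv=pts(g)
    F=sel(P,[.33,-.28,.150],[.545,-.03,.165]); print(c,"floor",len(F),np.median(F[:,2]))
    L=sel(P,[.545,-.26,.254],[.70,-.04,.275]); print(c,"lever",len(L),L.min(0),L.max(0),rect(L)if len(L) else"")
    B=sel(P,[.36,-.26,.184],[.53,-.05,.20]); print(c,"bottle top",len(B),np.median(B[:,2]),rect(B))
E
```

```text
t 17.85 pos [ 0.4542 -0.1509  0.3017] rot [ 3.141 -0.001  0.09 ] F [-0.   0.6 -0.7] grip 0.0857 0.0 q7 [-0.15  0.21  0.41  1.88 -0.09  1.07 -1.18]
wrist floor 25202 0.15838511388206686
wrist lever 2072 [ 0.545  -0.1775  0.2591] [ 0.584  -0.1604  0.2691] ((563.988037109375, -169.2985076904297), (38.840553283691406, 14.138273239135742), 5.796865940093994)
wrist bottle top 5370 0.1921958070531164 ((441.4576110839844, -149.7740936279297), (86.22057342529297, 50.07069396972656), 5.6481122970581055)
scene floor 3229 0.15782030315760315
scene lever 317 [ 0.546  -0.1804  0.254 ] [ 0.6358 -0.1606  0.2689] ((590.8207397460938, -170.46865844726562), (89.786376953125, 14.954061508178711), 3.75685453414917)
scene bottle top 613 0.19114488364046056 ((425.8509216308594, -157.14279174804688), (124.84112548828125, 51.59825897216797), 7.1046223640441895)
side floor 1008 0.1580067291763103
side lever 147 [ 0.5493 -0.1742  0.2543] [ 0.6353 -0.1533  0.2685] ((592.6165161132812, -164.1577606201172), (85.89778137207031, 17.92878532409668), 4.521171569824219)
side bottle top 253 0.19083501954550214 ((445.71441650390625, -147.7269744873047), (84.38661193847656, 55.20771408081055), 4.586645126342773)
```

The bottle lies released at (0.441, −0.150), its top at 0.192 as it should be. The lever bar is at about (0.601, −0.165, 0.260). I'll straddle it and grip it lightly.

>>> play_rows(plan=[[[0.9, 0.2, 0], [0, 0, 0], -1], [[1, 0.2, 0], [0, 0, 0], -1], [[1, 0.2, 0], [0, 0, 0], -1], [[1, 0.2, 0], [0, 0, 0], -1], [[1, 0.2, 0], [0, 0, 0], -1], [[0.9, 0.09, 0], [0, 0, 0], -1], [[0, 0, 0.5], [0, 0, 0], -1], [[0, 0, 0.7], [0, 0, 0], -1], [[0, 0, 0.7], [0, 0, 0], -1], [[0, 0, 0.7], [0, 0, 0], -1], [[0, 0, 0.35], [0, 0, 0], -1], [[0, 0, 0], [0, 0, 0], -1], [[0, 0, 0], [0, 0, 0], 0], [[0, 0, 0], [0, 0, 0], 1], [[0, 0, 0], [0, 0, 0], 1], [[0, 0, 0], [0, 0, 0], 1], [[0, 0, 0], [0, 0, 0], 1], [[0, 0, 0], [0, 0, 0], 1]], newtons=30)

```text
clock: 20.2
position: [0.6013, -0.168, 0.2279]
tool_rot: [3.138, -0.002, 0.088]
force: [3.9, -15.0, -1.6]
grip_width: 0.0131
finger_force: 31.9
```

>>> play_rows(plan=[[[0, 0.22, 0.01], [0, 0, 0], 1], [[0, 0.22, 0.01], [0, 0, 0], 1], [[0, 0.22, 0.03], [0, 0, 0], 1], [[0, 0.22, 0.04], [0, 0, 0], 1], [[0, 0.21, 0.05], [0, 0, 0], 1], [[0, 0.21, 0.06], [0, 0, 0], 1], [[0, 0.21, 0.07], [0, 0, 0], 1], [[0, 0.2, 0.08], [0, 0, 0], 1], [[0, 0.2, 0.09], [0, 0, 0], 1], [[0, 0.2, 0.1], [0, 0, 0], 1], [[0, 0.19, 0.11], [0, 0, 0], 1], [[0, 0.19, 0.12], [0, 0, 0], 1], [[0, 0.18, 0.13], [0, 0, 0], 1], [[0, 0.17, 0.14], [0, 0, 0], 1], [[0, 0.16, 0.15], [0, 0, 0], 1], [[0, 0.16, 0.15], [0, 0, 0], 1], [[0, 0.12, 0.06], [0, 0, 0], 1], [[0, 0.12, 0.08], [0, 0, 0], 1], [[0, 0, 0], [0, 0, 0], 1], [[0, 0, 0], [0, 0, 0], 1]])

```text
clock: 22.7
position: [0.6086, -0.2469, 0.1904]
tool_rot: [-3.138, 0.001, 0.092]
force: [-5.4, 18.7, 15.3]
grip_width: 0.0126
finger_force: 36.0
```

```bash
python3 - <<'E'
from h import *
np.set_printoptions(precision=4,suppress=True)
f=look(0); g=grab_frame("scene"); P,uv=pts(g)
L=sel(P,[.56,-.32,.20],[.66,-.1,.24]);
F=sel(P,[.38,-.22,.06],[.5,-.1,.25]);
# floor plane normal over tray area
A=np.c_[F[:,:2],np.ones(len(F))]; 
best=None; rng=np.random.default_rng(0)
for _ in range(400):
    c=np.linalg.lstsq(A[i:=rng.choice(len(F),3)],F[i,2],rcond=None)[0]; n=(abs(A@c-F[:,2])<.003).sum()
    if best is None or n>best[0]: best=(n,c)
print("tilt",np.arctan(np.hypot(*best[1][:2])),best[0],len(F))
for r in regions_of("fallen","scene")[:4]:
    p,_=pts(g,r["mask"]); print(round(r["p"],2),np.median(p,0),r["box"])
save("h.png",np.hstack([cv2.resize(g["pixels"][150:400,80:400],(440,344)),cv2.resize(grab_frame("side")["pixels"][120:300,190:400],(340,344))]))
E
```

```text
t 22.75 pos [ 0.6086 -0.2469  0.1904] rot [-3.138  0.001  0.092] F [-5.6 19.3 14.1] grip 0.0127 35.959839820861816 q7 [ 0.07  0.63  0.35  1.55 -0.25  1.01 -0.98]
tilt 0.8030737698337813 2125 2871
0.74 [ 0.5118 -0.3306  0.0525] [178.6, 313.9, 218.1, 349.6]
```

View pics/h.png

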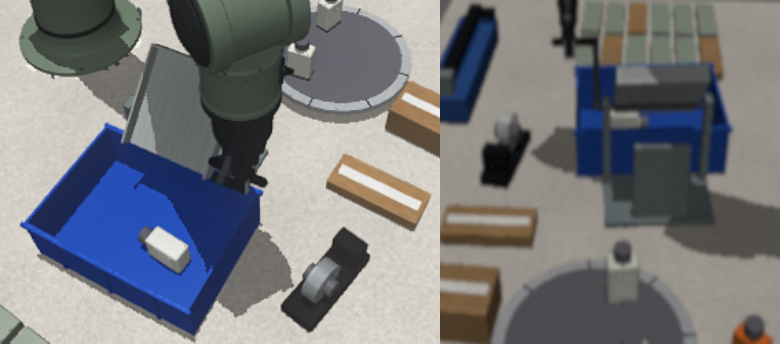

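The tray is tipped to 0.803 rad, against its stop, and the bottle lies in the crate (scene crop about (165,250)). I'll bring the lever back along the same arc.

>>> play_rows(plan=[[[0, -0.12, -0.08], [0, 0, 0], 1], [[0, -0.12, -0.06], [0, 0, 0], 1], [[0, -0.16, -0.15], [0, 0, 0], 1], [[0, -0.16, -0.15], [0, 0, 0], 1], [[0, -0.17, -0.14], [0, 0, 0], 1], [[0, -0.18, -0.13], [0, 0, 0], 1], [[0, -0.19, -0.12], [0, 0, 0], 1], [[0, -0.19, -0.11], [0, 0, 0], 1], [[0, -0.2, -0.1], [0, 0, 0], 1], [[0, -0.2, -0.09], [0, 0, 0], 1], [[0, -0.2, -0.08], [0, 0, 0], 1], [[0, -0.21, -0.07], [0, 0, 0], 1], [[0, -0.21, -0.06], [0, 0, 0], 1], [[0, -0.21, -0.05], [0, 0, 0], 1], [[0, -0.22, -0.04], [0, 0, 0], 1], [[0, -0.22, -0.03], [0, 0, 0], 1], [[0, -0.22, -0.01], [0, 0, 0], 1], [[0, -0.22, -0.01], [0, 0, 0], 1], [[0, -0.06, 0], [0, 0, 0], 1], [[0, 0, 0], [0, 0, 0], 1]])

```text
clock: 25.4
position: [0.6012, -0.168, 0.2278]
tool_rot: [3.135, -0.002, 0.087]
force: [6.7, -20.5, 0.6]
grip_width: 0.0127
finger_force: 32.3
```

>>> play_rows(plan=[[[0, 0, 0], [0, 0, 0], 0], [[0, 0, 0], [0, 0, 0], -1], [[0, 0, 0], [0, 0, 0], -1], [[0, 0, 0], [0, 0, 0], -1], [[0, 0, 0], [0, 0, 0], -1], [[0, 0, -0.5], [0, 0, 0], -1], [[0, 0, -1], [0, 0, 0], -1], [[0, 0, -1], [0, 0, 0], -1], [[0, 0, -1], [0, 0, 0], -1], [[0, 0, -1], [0, 0, 0], -1], [[0, 0, -0.5], [0, 0, 0], -1], [[0, 0, 0], [0, 0, 0], -1]])

```text
clock: 26.9
position: [0.601, -0.1635, 0.353]
tool_rot: [3.141, -0.001, 0.09]
force: [0.6, 0.1, -0.4]
grip_width: 0.0855
finger_force: 0.0
```

```bash
python3 - <<'E'
from h import *
np.set_printoptions(precision=4,suppress=True)
f=look(0); g=grab_frame("scene"); h=grab_frame("side"); P,uv=pts(g)
F=sel(P,[.38,-.21,.14],[.51,-.09,.175]); c=np.linalg.lstsq(np.c_[F[:,:2],np.ones(len(F))],F[:,2],rcond=None)[0]
print("floor",np.median(F[:,2]),"slopes",c[:2],len(F))
L=sel(P,[.545,-.26,.24],[.70,-.04,.275]); print("lever",L.min(0),L.max(0))
save("i.png",np.hstack([cv2.resize(g["pixels"],(400,300)),cv2.resize(h["pixels"],(400,300))]))
E
```

```text
t 26.95 pos [ 0.6007 -0.1633  0.3521] rot [-3.141  0.     0.09 ] F [-0.3  0.  -0.7] grip 0.0856 0.0 q7 [-0.1   0.44  0.41  1.44 -0.18  1.3  -1.16]
floor 0.15769142007416612 slopes [0.0004 0.0018] 2199
lever [ 0.5454 -0.1806  0.2401] [ 0.6352 -0.1611  0.2707]
```

View pics/i.png

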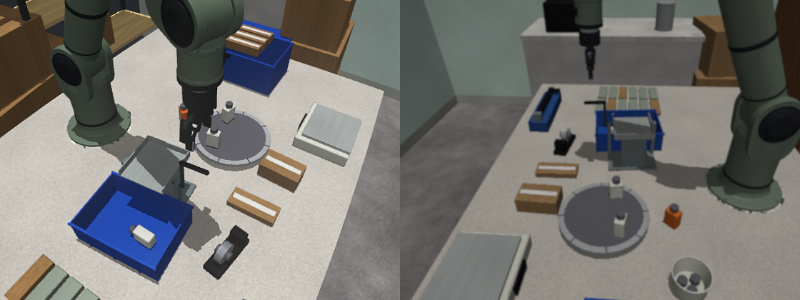

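The pictures show the bottle in the crate (scene px (144,237)) and the tray level, with its lever back in place. Both white bottles still stand, the cartons and tape dispenser haven't moved, and the arm is clear of everything.

```bash
python3 -c "
from workcell import bot
print(bot.job_done())"
```

```text
the job is handed in; nothing more can be done
None
```

The job is handed in at about 27 s of the 61 s allowed: the fallen bottle is in the blue crate, the tray was tipped to its stop and is back level, both other bottles still stand, and the cartons and tape dispenser look unmoved; the first grasp closed above the bottle, turned the platter about 5°, and was corrected.

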